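# Park the rack's spring plunger and cull the short shelf bracket

## Task

The yellow keeper bar over the row of shelf brackets is locked by a spring plunger: pull the red T-handle up, twist it counter-clockwise into its green rest notch and let go so that it stays retracted by itself, then slide the keeper bar fully back, away from the robot, off the brackets. Pick out the one bracket whose foot is cut too short and put it in the blue tote. Leave the good brackets standing in their places, the plunger parked, the bar back, and everything else on the bench where it is.

Things in the scene. Friction and masses are not known exactly. Their poses are not given: they have to be found in the camera images.
- rack: Fixed blue plate, 8 mm thick, x -85 to 150, y -180 to 200 mm; origin on the bench. Pose varies (yaw within 0.3 rad). In its frame: four brackets stand in a row, bays at y -84, -28, 28, 84, upright legs at x -45, feet to +x; grey plunger tower x -45 to 15, y 132 to 198, 56 high, plunger axis at x -15, y 150; guide rails along x at y +-116, 18 high, with yellow end stops 30 high.
- pin (a joint): Height (m) the plunger is pulled up: 0 = home, pin locking the bar's tab; limit 0.025. Spring pulls it down: 6 N at home, 12 N at 18 mm. Its side lug must rise 17 mm to pass the land between home slot and rest notch (pull about 21 mm); turned and let go it sinks into the notch, 5 mm deep, and stays at about 0.011. The pin clears the bar's tab from 7 mm up.
- knob (a joint): Turn (rad) of the plunger's red T-handle, counter-clockwise from above; limits -0.14, 1.5. 0 = home (starts within 0.1 of it), handle along the rack's x. Rest notch, with green floor and spot, at about 1.33 (76 degrees counter-clockwise; 1.24 to 1.5 drops in). It turns only when pulled up.
- knob_grip (a point): Point in the red T-handle on the plunger's vertical axis, 14 mm below its top; 110 mm above the bench at home. The handle is a bar 70 mm long, 16 thick, 32 tall on a bare 16 mm stem; its underside is 18 mm below this point, the fixed sleeve's top 34 mm below (at home). The point's x runs along the bar, z up; it rises and turns with the handle.
- bar (a joint): Slide of the yellow keeper bar in m along the rack's +x (away from the robot). 0 = shut, lying 4 mm above all four feet at rack x -26 to -4 mm; 0.11 = fully back at its stop, clear of the feet. Friction about 2.5 N, stays where it is left. Locked within 3 mm while the plunger is home.
- bar_handle (a point): Grip point of the keeper bar's black upright handle at its right-hand end: a block 20 mm (rack x) by 34 mm (rack y), from 30 to 86 mm above the bench; the point is 70 mm above the bench, on its middle. Axes as the rack's.
- bracket_short: The odd bracket: dark steel L of 8 mm plate, 36 mm wide, upright leg 75 mm high, foot only 65 mm long. Origin on its underside under the leg; x along the foot (leg x -4 to 4, foot -4 to 61 mm), z up. Stands loose on the rack plate (8 mm above the bench) in any of the four bays, about 300 g.
- tote: Fixed small blue open tote, outside 220 mm (its x) by 170 mm (its y) by 60 mm high, walls and floor 5 mm; origin on its underside at the centre. On the robot's right.
- bracket_a: A good bracket: as bracket_short but with the full foot, 110 mm (from x -4 to 106 mm). Stands in one of the four bays; must stay there.
- bracket_b: A good bracket: as bracket_short but with the full foot, 110 mm (from x -4 to 106 mm). Stands in one of the four bays; must stay there.
- bracket_c: A good bracket: as bracket_short but with the full foot, 110 mm (from x -4 to 106 mm). Stands in one of the four bays; must stay there.
- flask: Bystander: tall white plastic bottle with a red cap, 54 mm across, 160 mm high, standing at the near right corner of the rack, between it and the tote; origin under its centre.
- can: Bystander: metal can, 66 mm across, 120 mm high, standing left of the rack; origin under its centre.
- tape: Bystander: cardboard core ring, 110 mm across, 48 mm high, lying left of the rack, beyond the can; origin under its centre.
- carton: Bystander: small carton 90 x 130 x 80 mm beyond the rack; origin under its centre.
- jar: Bystander: white jar with black cap, 70 mm across, 90 mm high, beyond the rack; origin under its centre.
- mallet: Bystander: hammer 260 mm long lying on the far right.
- channel: Bystander: aluminium channel offcut 160 x 40 x 30 mm to the right of the tote; origin under its centre.
- driver: Bystander: screwdriver 200 mm long lying on the near left.
There are look-alikes about, which are no part of the job. Leave any pink or turquoise look-alike of the bracket_b alone. What is shaped like the bracket_short but turquoise is not meant.

How it is judged (in metres and radians):
On the way, in this order (a step that is already met when the one before it is completed fails the run):
1. the plunger is parked in its rest notch and let go (value of joint pin between 0.009 and 0.0155 m and value of joint knob above 1.05 rad and contact force between the fingers and knob below 0.3 N), for 0.3 s.
2. the keeper bar is slid fully back with the plunger still parked (value of joint bar above 0.095 m and value of joint pin between 0.009 and 0.0155 m and value of joint knob above 1.05 rad), for 0.2 s.
3. the short bracket is in the blue tote (x of bracket_short in the frame of tote between -0.11 and 0.11 m and y of bracket_short in the frame of tote between -0.085 and 0.085 m and height (world z) of bracket_short between 0 and 0.055 m), for 0.2 s.
At the end, for the whole second after the job is handed in: The plunger rests in its notch by itself (raised 9 to 15.5 mm, turned more than 1.05 rad), the keeper bar is at least 95 mm back of its 110 mm, the short bracket lies at rest inside the blue tote, and the three good brackets stand upright (within 0.12 rad) within 20 mm of where they were (all of step 2 and all of step 3 and linear speed of bracket_short below 0.03 m/s and distance of each of bracket_a, bracket_b, bracket_c from where it was at the start of the episode below 0.02 m and angle between each of bracket_a, bracket_b, bracket_c's own z axis and vertical below 0.12 rad); the robot touches nothing.
It fails at once if a bystander is shifted by more than 30 mm, or the tall bottle, can or jar is knocked over (angle between any of flask, can, jar's own z axis and vertical above 0.5 rad or distance of any of flask, can, tape, carton, jar, mallet, channel, driver from where it was at the start of the episode above 0.03 m).
It fails at once if a good bracket is shifted by more than 40 mm or lifted away (distance of any of bracket_a, bracket_b, bracket_c from where it was at the start of the episode above 0.04 m).
It also fails if it takes over 58 s, if anything falls off the work surface, if the arm or the gripper's body presses on something with over 40 N, if the wrist force passes 120 N, or if a joint passes its speed limit or range.

## Robot

A 6-joint arm with a two-finger parallel gripper is mounted at the origin on the work surface. World frame = base frame: x ahead of the robot, y to its left, z up, the work surface at z = 0. Lengths are in m, angles in degrees, forces in N, time in s.
With the tool pointing down it reaches from about 0.25 to 0.725 m from the base axis. Payload 9.7 kg.
Tool frame: the origin (TCP) lies midway between the tips of the shut fingers; the grasp point (between the pads) lies 19 mm behind it (bot.pinch_z is the distance from the TCP to the grasp point, in m); z points along the fingers, y is the direction in which the jaws open and shut (so a half turn about z gives the same grasp; the last joint's range is limited). The gripper opens to 85 mm and grips with 20 to 120 N. Pads are 22 mm wide; open, the fingers measure 114 mm over their backs; the gripper's body (76 mm by 85 mm) begins 54 mm behind the grasp point. The pads swing forward as they close: fully open they stand 13 mm farther back than shut.
Start: joints at [64.343, 4.979, 10.078, 95.1, 0, 90], TCP at [0.238, 0.496, 0.231] pointing down, gripper open.
Joint ranges: [-179.16, 179.16], [-48.56, 103.87], [-65.8, 70.77], [-126.05, 130.52], [-82.76, 87.17], [-180, 180]. Speed limits (degrees/s): [127.2, 127.2, 147.25, 180, 180, 180].

## Interface

Orientations are given as [roll, pitch, yaw] about the fixed x, y, z axes, in that order (R = Rz(yaw) Ry(pitch) Rx(roll)).
In Python, from workcell import bot, imaging gives the robot as it stands.
- The arm moves only by the tool servo_tool, never from a script. Its argument "moves" is a list that holds one entry, the list of rows, each a list of 7 numbers: the turn, a rotation vector about the tool's x, y, z in rad, then the shift along the tool's x, y, z in cm, then the finger opening in cm, from 0 to 8.54. A call has 1 to 12 rows; each row shifts and turns the pose as measured when the row begins, along the tool's axes as they then stand; what a row does not reach is not made up. A row lasts 1/12 s, in which the tool goes at most 41.7 mm and 7.16 degrees, less where a joint would pass 70% of its speed; a pose out of reach is approached as far as the arm can. A call is refused whole if a number of a shift passes 4.17 or a number of a turn 0.125, either way. A call with a gripper value outside its range is refused whole. The fingers move at their own pace and stop on an object; "force" is the grip in N (left out, the last holds). Time passes only in rows, so rows that do not move let the fingers close. It gives the time, the measured TCP pose, the force and the opening at its end, in the units of the state.
- bot.get_obs(): the state, without advancing time (a new reading comes with each control period).
- imaging.camera(name): name is "scene" or "side" or "wrist"; returns the picture (420x560x3 uint8, blue, green, red); there is no depth.
- imaging.calibration(name): a dict with "fx", "fy", "cx", "cy" (pixels), "camera_from_world" (4x4, takes a point from world to camera coordinates). Camera axes: x right, y down, z forward; pixel columns grow to the right and rows downward; lengths in m; the calibration is good to about 2 mm. A picture is of the moment at which its call begins: read the wrist's pose just before it. calibration takes no time and is no camera call; for the wrist camera it gives the pose at the moment of the call.
- bot.job_done(): hands the job in, once; it reports no verdict.
The state is a dict: "time": time; "q": joint angles; "qd": joint speeds; "joint_efforts": joint torques, N m; "ee_pos": TCP position; "tcp_rot": TCP orientation; "wrist_force": force on the tool from outside, world axes, zero at the start; "torque": the same for the moment, N m; "opening": finger opening in m.
Only numpy, scipy, OpenCV 4.12 (cv2) and the standard library are available. Lean on these libraries where they do the work, as an engineer would, in place of code of your own. Each camera call takes 0.05 s, during which the arm holds its last target.

## Working session

There is one attempt and no reset: what is moved stays moved. The work goes in short steps, Python scripts to look and compute and a tool call to move; the robot and the scene stay as the last step left them, time stands still between calls to the robot, and variables do not carry over. Pictures are saved under pics/ and viewed, and the job is handed in when it is done.

Besides the shell and the picture viewer there is one more tool, called after "Call:" as name([rows], argument=value, ...), one row to a line, values as JSON. servo_tool: Moves the arm, as the interface text tells. Its arguments: {"type":"object","properties":{"moves":{"type":"array","items":{"type":"array","items":{"type":"array","items":{"type":"number"}}}},"force":{"type":"number"}},"required":["moves"]}

```bash
ls; mkdir -p pics; python3 - <<'E'
from workcell import bot, imaging
import cv2,numpy as np
print(bot.get_obs())
for n in ["scene","side","wrist"]:
    c=imaging.calibration(n); print(n,c['fx'],c['fy'],c['cx'],c['cy'],np.round(c['camera_from_world'],3).tolist())
    im=imaging.camera(n); cv2.imwrite(f'pics/{n}0.png',im)
E
```

```text
pics
{'time': 0.0, 'q': array([6.43428269e+01, 5.01104976e+00, 1.00331764e+01, 9.51005381e+01,
       2.15144038e-04, 9.00015885e+01]), 'qd': array([-0.0623779 ,  0.06463664,  0.02709164, -0.00815991, -0.12491934,
       -0.02673971]), 'joint_efforts': array([ 7.87475929e-04, -5.20386314e+01,  4.64805400e+01,  1.62004289e-02,
        1.27862822e-04,  8.26559216e-06]), 'ee_pos': array([0.23803513, 0.49555051, 0.23057212]), 'tcp_rot': array([-1.79921589e+02, -2.12969951e-04,  1.54341238e+02]), 'wrist_force': array([-0.76549969,  0.4653983 ,  0.53311619]), 'torque': array([0.01522936, 0.00724173, 0.0112992 ]), 'opening': 0.08540116969267546}
scene 542.5982513635059 542.5982513635059 280.5140679802843 214.41381459264105 [[-0.478, 0.878, -0.007, 0.282], [0.63, 0.337, -0.699, -0.24], [-0.612, -0.338, -0.715, 1.853], [0.0, 0.0, 0.0, 1.0]]
side 431.6336652494923 431.6336652494923 283.64956410217894 216.62626854101202 [[-0.991, -0.134, 0.016, 0.504], [-0.099, 0.637, -0.765, 0.168], [0.092, -0.759, -0.644, 1.302], [0.0, 0.0, 0.0, 1.0]]
wrist 313.7573623893256 313.7573623893256 280.4737230805605 208.03629464787755 [[0.433, 0.901, -0.001, -0.549], [0.856, -0.411, 0.312, -0.04], [0.281, -0.136, -0.95, 0.381], [0.0, 0.0, 0.0, 1.0]]
```

View pics/scene0.png

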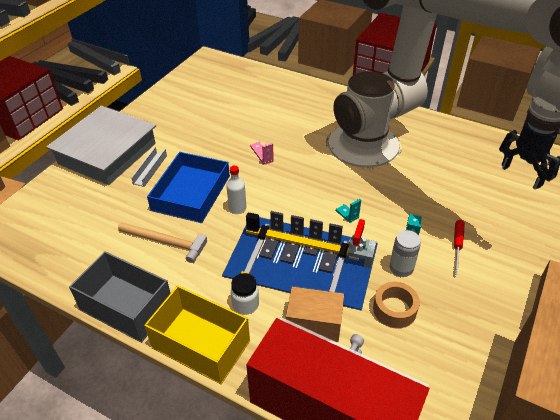

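View pics/side0.png

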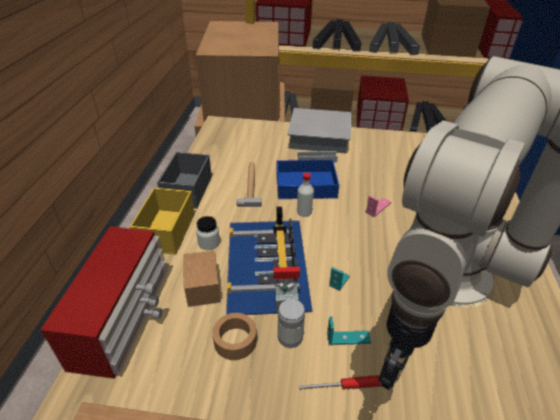

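View pics/wrist0.png

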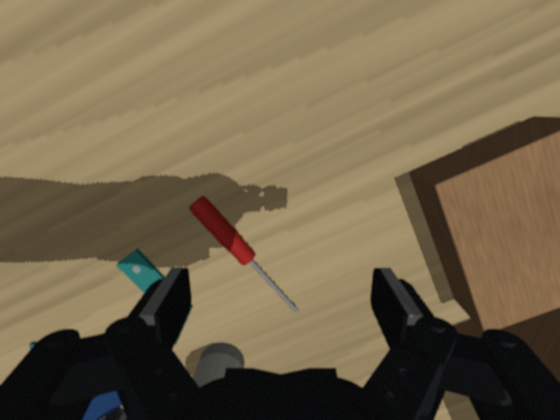

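The scene view shows the rack (blue plate around px (300,260)) seen from the far side, with the tote at (190,187), bottle (236,190), can (404,252) and jar (244,293). The side view shows the same rack at (268,265). I'll enlarge it next.

```bash
python3 - <<'E'
import cv2,numpy as np
a=cv2.imread('pics/scene0.png')[195:315,215:395]; cv2.imwrite('pics/sc_crop.png',cv2.resize(a,None,fx=4.4,fy=4.4,interpolation=cv2.INTER_CUBIC))
a=cv2.imread('pics/side0.png')[195:320,215:325]; cv2.imwrite('pics/sd_crop.png',cv2.resize(a,None,fx=4.7,fy=4.7,interpolation=cv2.INTER_CUBIC))
E
```

```text
(no output)
```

View pics/sc_crop.png

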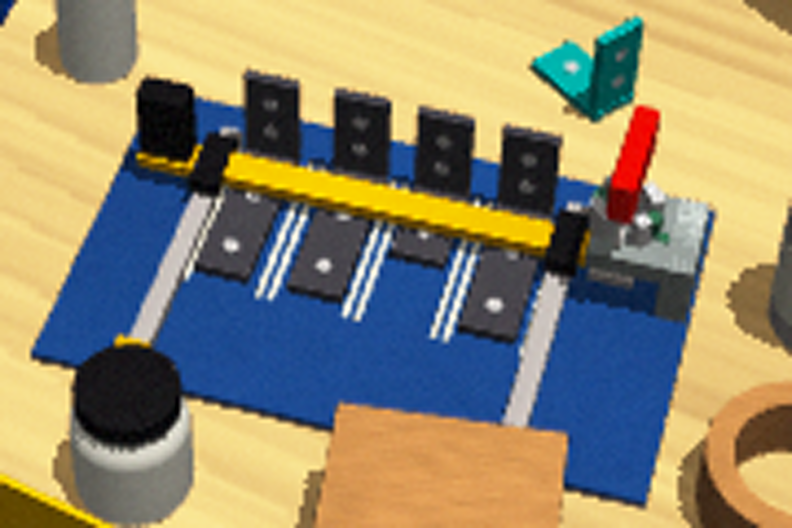

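View pics/sd_crop.png

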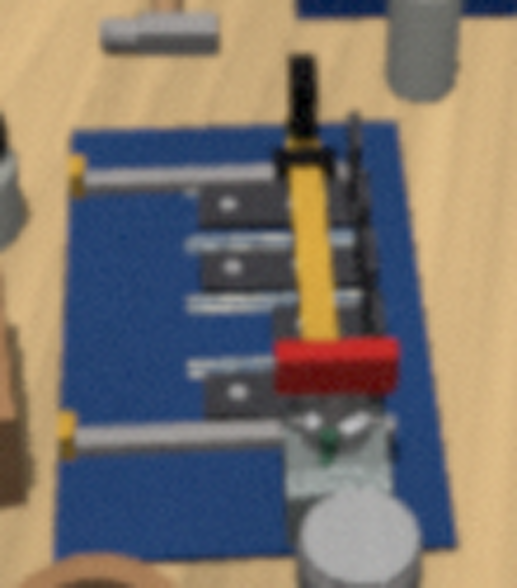

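Four brackets stand under the bar. In the scene crop their feet end at (232,270), (320,297), (420,260) and (495,335). The third, next-but-one to the tower at the y=+28 bay, has a clearly short foot. The side crop agrees (third from the top, at (300,310)). The pink bracket, the turquoise brackets and the other turquoise piece off the rack are look-alikes. Next, the rack and tote poses.

```bash
cat > h.py <<'E'
import numpy as np,cv2
from workcell import bot, imaging
def proj(n,P):
    c=imaging.calibration(n);T=np.array(c['camera_from_world']);P=np.atleast_2d(P)
    q=P@T[:3,:3].T+T[:3,3]; return np.c_[c['fx']*q[:,0]/q[:,2]+c['cx'],c['fy']*q[:,1]/q[:,2]+c['cy']]
def ray(n,uv,z):
    c=imaging.calibration(n);T=np.array(c['camera_from_world']);uv=np.atleast_2d(uv).astype(float)
    d=np.c_[(uv[:,0]-c['cx'])/c['fx'],(uv[:,1]-c['cy'])/c['fy'],np.ones(len(uv))]@T[:3,:3]
    o=-T[:3,:3].T@T[:3,3]; return o+d*((z-o[2])/d[:,2])[:,None]
def Rz(a): return np.array([[np.cos(a),-np.sin(a),0],[np.sin(a),np.cos(a),0],[0,0,1]])
E
python3 - <<'E'
from h import *
from scipy.optimize import least_squares
off={'scene':(215,195,4.4),'side':(215,195,4.7)}
obs=[('scene',(35,355),(150,-180,8)),('scene',(712,210),(-85,200,8)),('scene',(643,500),(150,200,8)),
('side',(75,130),(150,-180,8)),('side',(397,122),(-85,-180,8)),('side',(455,548),(-85,200,8)),('side',(55,558),(150,200,8))]
for n,uv,p in obs:
    ox,oy,s=off[n]; print(n,p,ray(n,[((uv[0]+.5)/s-.5+ox),((uv[1]+.5)/s-.5+oy)],.008).round(4))
def f(v):
    r=[]
    for n,uv,p in obs:
        ox,oy,s=off[n]; w=Rz(v[2])@(np.array(p)/1000)+[v[0],v[1],0]
        w2=ray(n,[((uv[0]+.5)/s-.5+ox),((uv[1]+.5)/s-.5+oy)],.008)[0]
        r+=list((w-w2)[:2]*1000)
    return np.array(r)
s=least_squares(f,[.45,0,0]);print(s.x,s.fun.round(1));np.save('rack.npy',s.x)
v=s.x
for name,p in dict(knob=(-15,150,110),barh0=(-15,-140,70),short=(-45,28,8)).items(): 
    w=Rz(v[2])@(np.array(p)/1000)+[v[0],v[1],0]; print(name,w.round(4),[proj(k,w).round(1) for k in('scene','side')])
E
```

```text
scene (150, -180, 8) [[ 0.7085 -0.1123  0.008 ]]
scene (-85, 200, 8) [[0.4042 0.2066 0.008 ]]
scene (150, 200, 8) [[0.6314 0.2537 0.008 ]]
side (150, -180, 8) [[ 0.7043 -0.1158  0.008 ]]
side (-85, -180, 8) [[ 0.4775 -0.1598  0.008 ]]
side (-85, 200, 8) [[0.4039 0.2116 0.008 ]]
side (150, 200, 8) [[0.6305 0.2523 0.008 ]]
[0.52475008 0.03048546 0.19841886] [-1.2 -4.1 -2.2  3.2  1.   2.4  3.  -0.6 -0.6 -3.  -1.9 -1.8  1.9  3.9]
knob [0.4805 0.1746 0.11  ] [array([[358.9, 231.5]]), array([[286. , 272.5]])]
barh0 [ 0.5376 -0.1097  0.07  ] [array([[254.8, 219. ]]), array([[279.6, 214.1]])]
short [0.4751 0.0491 0.008 ] [array([[315.1, 239.2]]), array([[292.5, 265.2]])]
```

```bash
python3 - <<'E'
from h import *
v=np.load('rack.npy')
def rk(w): return (Rz(-v[2])@(np.array(w)-[v[0],v[1],0])).round(3)
c=ray('side',[(358+.5)/4.7-.5+215,(540)/4.7-.5+195],.12)[0]; print('can',c.round(3),rk(c))
for n,lo,hi in(('scene',(145,150),(232,222)),('side',(270,155),(342,200))):
    im=cv2.imread(f'pics/{n}0.png'); h=cv2.cvtColor(im,cv2.COLOR_BGR2HSV)
    m=cv2.inRange(h,(105,120,40),(125,255,255)); k=np.zeros_like(m);k[lo[1]:hi[1],lo[0]:hi[0]]=m[lo[1]:hi[1],lo[0]:hi[0]]
    cs,_=cv2.findContours(k,0,2); cc=max(cs,key=cv2.contourArea); hull=cv2.convexHull(cc)
    ap=cv2.approxPolyDP(hull,3,True)[:,0]; print(n,[(p.tolist(),ray(n,p,.06)[0].round(3).tolist()) for p in ap])
for n,(x0,y0,x1,y1) in(('scene',(130,130,270,230)),('side',(255,140,355,225))):
    a=cv2.imread(f'pics/{n}0.png')[y0:y1,x0:x1];cv2.imwrite(f'pics/tote_{n}.png',cv2.resize(a,None,fx=5,fy=5,interpolation=2))
E
```

```text
can [0.453 0.3   0.12 ] [-0.018  0.279  0.12 ]
scene [([179, 152], [0.388, -0.48, 0.06]), ([227, 162], [0.357, -0.317, 0.06]), ([229, 175], [0.406, -0.279, 0.06]), ([202, 221], [0.606, -0.242, 0.06]), ([150, 209], [0.637, -0.4, 0.06]), ([147, 196], [0.598, -0.442, 0.06])]
side [([332, 160], [0.386, -0.474, 0.06]), ([336, 196], [0.361, -0.248, 0.06]), ([279, 197], [0.554, -0.212, 0.06]), ([278, 161], [0.59, -0.434, 0.06])]
```

Call:
servo_tool([
  [[0,0,0,-2.98,-1.54,0,6],[0,0,0,-2.98,-1.54,0,6],[0,0,0,-2.98,-1.54,0,6],[0,0,0,-2.98,-1.54,0,6],[0,0,0,-2.98,-1.54,0,6],[0,0,0,-2.98,-1.54,0,6],[0,0,0,-2.98,-1.54,0,6],[0,0,0,-2.98,-1.54,0,6],[0,0,0,-2.98,-1.54,0,6],[0,0,0,-2.98,-1.54,0,6],[0,0,0,-2.98,-1.54,0,6]],
])

```text
time: 1.07
ee_pos: [0.4651, 0.1925, 0.2269]
tcp_rot: [-179.7, -0.1, 155.0]
wrist_force: [0.6, 0.6, -0.4]
opening: 0.0603
```

View pics/tote_scene.png

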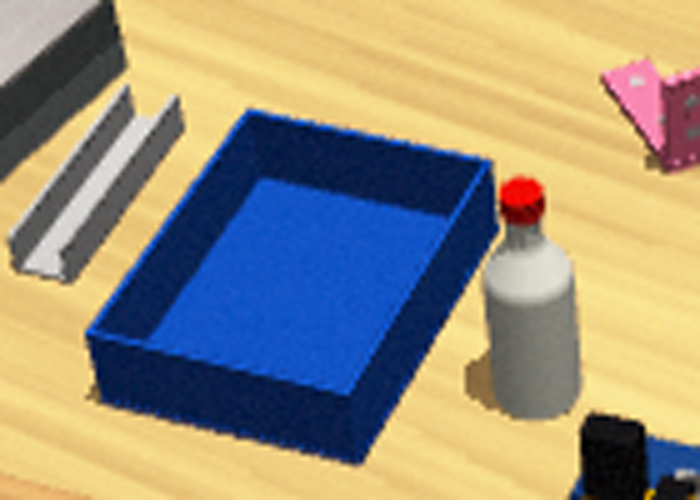

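Call:
servo_tool([
  [[0,0,0,-2.15,-0.97,0,6],[0,0,-0.106,0,0,0,6],[0,0,-0.106,0,0,0,6],[0,0,-0.106,0,0,0,6],[0,0,-0.106,0,0,0,6],[0,0,-0.106,0,0,0,6],[0,0,-0.106,0,0,0,6],[0,0,0,0,0,0,6]],
])

```text
time: 1.73
ee_pos: [0.4846, 0.1656, 0.2239]
tcp_rot: [-179.7, -0.6, -167.5]
wrist_force: [0.2, 0.7, 0.2]
opening: 0.0603
```

```bash
python3 - <<'E'
from h import *
o=bot.get_obs();print(o['ee_pos'],o['tcp_rot'],o['q'].round(1))
im=imaging.camera('wrist');cv2.imwrite('pics/w1.png',im)
h=cv2.cvtColor(im,cv2.COLOR_BGR2HSV);m=cv2.inRange(h,(0,150,80),(6,255,255))|cv2.inRange(h,(174,150,80),(180,255,255))
cs,_=cv2.findContours(m,0,2)
for c in cs:
    if cv2.contourArea(c)>200: print(cv2.contourArea(c),cv2.minAreaRect(c))
print(proj('wrist',[.4805,.1746,.124]))
E
```

```text
[0.48461937 0.16558366 0.22390676] [-179.72734017   -0.55757739 -167.50046895] [19.   0.2  4.3 94.7 -0.2  6.5]
1405.5 ((291.2743225097656, 201.5137176513672), (18.77654457092285, 84.69419860839844), 2.8624050617218018)
1222.5 ((547.0, 38.0), (76.0, 24.0), 90.0)
[[293.10043902 207.8563677 ]]
```

View pics/w1.png

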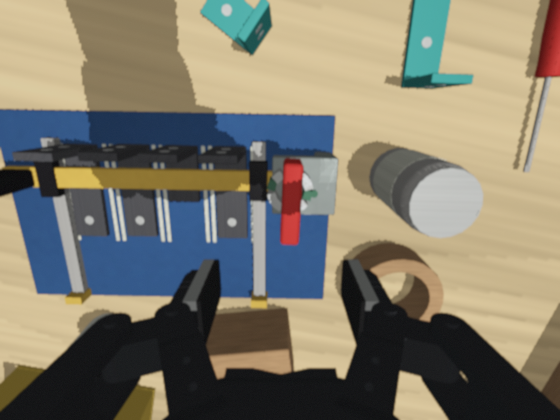

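```bash
python3 - <<'E'
from h import *
v=np.load('rack.npy')
im=cv2.imread('pics/w1.png');a=im[140:260,240:350];cv2.imwrite('pics/w1c.png',cv2.resize(a,None,fx=5,fy=5,interpolation=2))
c=imaging.calibration('wrist');T=c['camera_from_world'];print('cam',(-T[:3,:3].T@T[:3,3]).round(3))
# rack refine from wrist: corners near
for uv in [(335,115),(323,298)]: 
    w=ray('wrist',uv,.008)[0];print(w.round(4),(Rz(-v[2])@(w-[v[0],v[1],0])).round(4))
for z in(.124,):
  for uv in [(283,160),(300,160),(281,244),(299,244),(291.3,201.5)]:
    w=ray('wrist',uv,z)[0];print(w.round(4),(Rz(-v[2])@(w-[v[0],v[1],0])).round(4))
E
```

```text
cam [0.407 0.149 0.368]
[0.4015 0.2078 0.008 ] [-0.0859  0.1982  0.008 ]
[0.6292 0.2532 0.008 ] [0.1463 0.1977 0.008 ]
[0.4441 0.1582 0.124 ] [-0.0539  0.1411  0.124 ]
[0.4413 0.1712 0.124 ] [-0.0541  0.1544  0.124 ]
[0.5139 0.1717 0.124 ] [0.0173 0.1406 0.124 ]
[0.5107 0.1866 0.124 ] [0.017  0.1558 0.124 ]
[0.4755 0.172  0.124 ] [-0.0204  0.1484  0.124 ]
```

View pics/w1c.png

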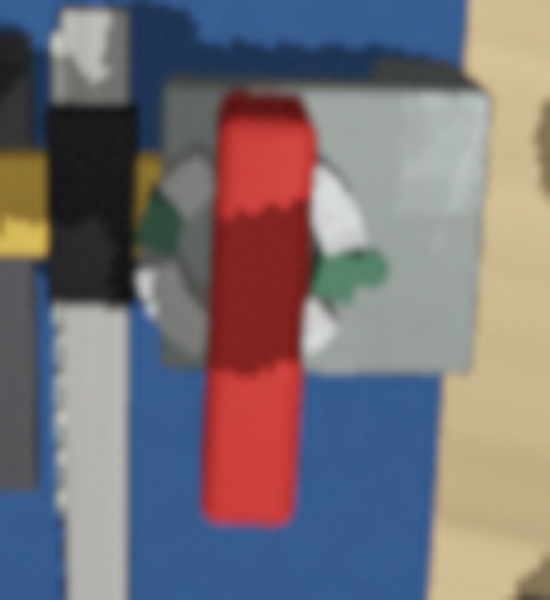

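```bash
python3 - <<'E'
from h import *
v=np.load('rack.npy')
A=ray('wrist',(293.0,163.6),.124)[0];B=ray('wrist',(289.6,244.5),.124)[0];C=(A+B)/2
print(A,B,np.linalg.norm(B-A),np.degrees(np.arctan2(*(B-A)[1::-1])),np.degrees(v[2]),C,(Rz(-v[2])@(C-[v[0],v[1],0])).round(4))
o=bot.get_obs();y=np.radians(o['tcp_rot'][2]);d=C-o['ee_pos'];print(o['ee_pos'],'tool dx,dy cm',100*np.array([np.cos(y)*d[0]+np.sin(y)*d[1],np.sin(y)*d[0]-np.cos(y)*d[1]]))
E
```

```text
[0.4452125  0.16646691 0.124     ] [0.51285036 0.17894472 0.124     ] 0.06877918426061946 10.452391894136573 11.368563334601403 [0.47903143 0.17270582 0.124     ] [-0.0168  0.1484  0.124 ]
[0.48459413 0.16559121 0.22389454] tool dx,dy cm [0.39401472 0.81262892]
```

Call:
servo_tool([
  [[0,0,0.036,0.4,0.83,0,6],[0,0.01,0,0,0,2,6],[0,0,0,0,0,2,6],[0,0,0,0,0,2,5],[0,0,0,0,0,1.5,5],[0,0,0,0,0,0,5]],
])

```text
time: 2.28
ee_pos: [0.4778, 0.173, 0.1467]
tcp_rot: [-179.7, -1.0, -171.5]
wrist_force: [-0.5, 0.2, 0.5]
opening: 0.0498
```

```bash
python3 - <<'E'
from h import *
o=bot.get_obs();print(o['ee_pos'],o['tcp_rot'],o['q'].round(1))
im=imaging.camera('wrist');cv2.imwrite('pics/w2.png',im)
E
```

```text
[0.47780136 0.17298815 0.14666677] [-179.70366471   -1.01981422 -171.50306546] [20.  -0.5 -5.  86.6 -0.1 11.5]
```

View pics/w2.png

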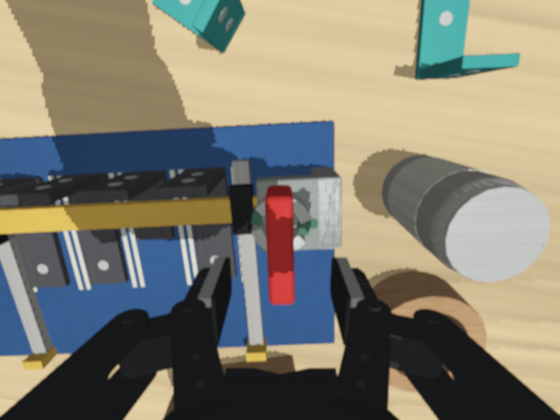

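Call:
servo_tool([
  [[0,-0.018,-0.033,-0.2,0,1.5,5],[0,0,0,0,0,1.5,5],[0,0,0,0,0,1.5,5],[0,0,0,0,0,0.8,5],[0,0,0,0,0,0,5]],
])

```text
time: 2.75
ee_pos: [0.4824, 0.1741, 0.0995]
tcp_rot: [-179.8, 0.5, -170.1]
wrist_force: [-0.4, -0.2, -0.3]
opening: 0.0499
```

```bash
python3 - <<'E'
from h import *
o=bot.get_obs();print(o['ee_pos'],o['tcp_rot'],o['q'].round(1))
im=imaging.camera('wrist');cv2.imwrite('pics/w3.png',im)
E
```

```text
[0.48238351 0.17409199 0.09945725] [-179.79769804    0.50287026 -170.09162463] [ 20.   -1.1 -10.7  79.9  -0.3  10.1]
```

View pics/w3.png

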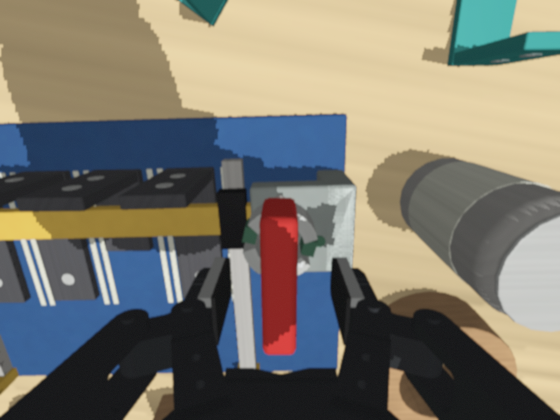

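Call:
servo_tool([
  [[0,0.005,0,0.25,0,0.7,4],[0,0,0,0,0,0,3],[0,0,0,0,0,0,1],[0,0,0,0,0,0,0.5],[0,0,0,0,0,0,0.5],[0,0,0,0,0,0,0.5],[0,0,0,0,0,0,0.5]],
], force=60)

```text
time: 3.38
ee_pos: [0.4814, 0.1735, 0.096]
tcp_rot: [-179.8, 0.4, -170.2]
wrist_force: [0.7, -1.8, -1.9]
opening: 0.0149
```

Call:
servo_tool([
  [[0,0,0,0,0,-0.8,0.5],[0,0,0,0,0,-0.8,0.5],[0,0,0,0,0,-0.6,0.5],[0,0,0,0,0,-0.2,0.5],[0,0,0,0,0,0,0.5]],
])

```text
time: 3.8
ee_pos: [0.4811, 0.1734, 0.1194]
tcp_rot: [-179.7, 0.2, -170.2]
wrist_force: [3.2, -0.2, -15.7]
opening: 0.0147
```

Call:
servo_tool([
  [[0,0,-0.12,0,0,0,0.5],[0,0,-0.12,0,0,0,0.5],[0,0,-0.12,0,0,0,0.5],[0,0,-0.12,0,0,0,0.5]],
])

```text
time: 4.13
ee_pos: [0.4808, 0.174, 0.1174]
tcp_rot: [-179.8, 0.0, -141.9]
wrist_force: [4.5, -0.3, -14.1]
opening: 0.0144
```

Call:
servo_tool([
  [[0,0,-0.115,0,0,-0.1,0.5],[0,0,-0.115,0,0,-0.08,0.5],[0,0,-0.115,0,0,-0.05,0.5],[0,0,-0.115,0,0,-0.05,0.5],[0,0,-0.115,0,0,-0.05,0.5]],
])

```text
time: 4.55
ee_pos: [0.4801, 0.1745, 0.1176]
tcp_rot: [180.0, -0.2, -107.2]
wrist_force: [4.1, 0.8, -14.3]
opening: 0.0148
```

Call:
servo_tool([
  [[0,0,-0.115,0,0,-0.08,0.5],[0,0,-0.115,0,0,-0.05,0.5],[0,0,-0.06,0,0,-0.05,0.5],[0,0,0,0,0,-0.02,0.5]],
])

```text
time: 4.88
ee_pos: [0.4797, 0.1746, 0.1173]
tcp_rot: [179.8, -0.2, -89.4]
wrist_force: [4.1, -0.4, -14.1]
opening: 0.015
```

```bash
python3 - <<'E'
from h import *
o=bot.get_obs();print(o['ee_pos'],o['tcp_rot'],o['q'].round(1))
im=imaging.camera('wrist');cv2.imwrite('pics/w4.png',im)
E
```

```text
[0.47965638 0.17460512 0.11725466] [ 1.79750169e+02 -1.66212400e-01 -8.93659558e+01] [ 20.   -0.9  -8.5  82.6  -0.1 -70.6]
```

View pics/w4.png

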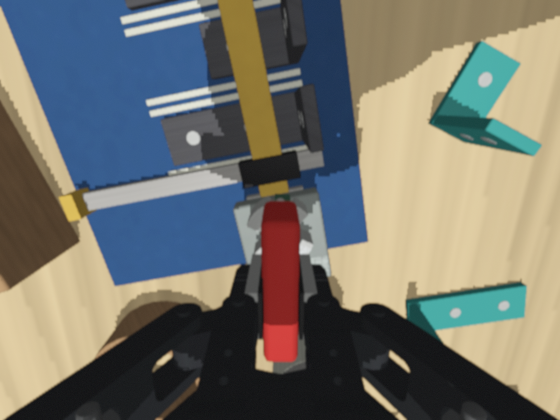

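Call:
servo_tool([
  [[0,0,0,0,0,0.5,0.5],[0,0,0,0,0,0.4,0.5],[0,0,0,0,0,0.2,0.5],[0,0,0,0,0,0,0.5]],
])

```text
time: 5.27
ee_pos: [0.4799, 0.1746, 0.1079]
tcp_rot: [179.9, -0.1, -90.0]
wrist_force: [1.5, -1.2, -10.5]
opening: 0.0151
```

Call:
servo_tool([
  [[0,0,0,0,0,0.2,0.5],[0,0,0,0,0,0.1,0.5],[0,0,0,0,0,0,2],[0,0,0,0,0,0,4],[0,0,0,0,0,0,4],[0,0,0,0,0,0,4],[0,0,0,0,0,0,4]],
])

```text
time: 5.85
ee_pos: [0.4806, 0.1755, 0.1098]
tcp_rot: [-179.8, 0.1, -90.2]
wrist_force: [0.3, -0.9, 1.3]
opening: 0.0401
```

Call:
servo_tool([
  [[0,0,0,0,0,-2,4],[0,0,0,0,0,-3,4],[0,0,0,0,0,-3,4],[0,0,0,0,0,-3,4],[0,0,0,0,0,0,4]],
])

```text
time: 6.27
ee_pos: [0.4785, 0.1751, 0.2217]
tcp_rot: [179.9, -0.0, -90.2]
wrist_force: [0.8, -0.3, -0.0]
opening: 0.0402
```

```bash
python3 - <<'E'
from h import *
o=bot.get_obs();print(o['ee_pos'],o['tcp_rot'],o['q'].round(1))
im=imaging.camera('wrist');cv2.imwrite('pics/w5.png',im)
im=imaging.camera('scene')[195:315,215:395];cv2.imwrite('pics/s5.png',cv2.resize(im,None,fx=4,fy=4,interpolation=2))
E
```

```text
[0.47853997 0.17511412 0.22172733] [ 1.79919316e+02 -3.70445305e-02 -9.01698621e+01] [ 20.1  -0.7   3.2  93.9  -0.  -69.7]
```

View pics/w5.png

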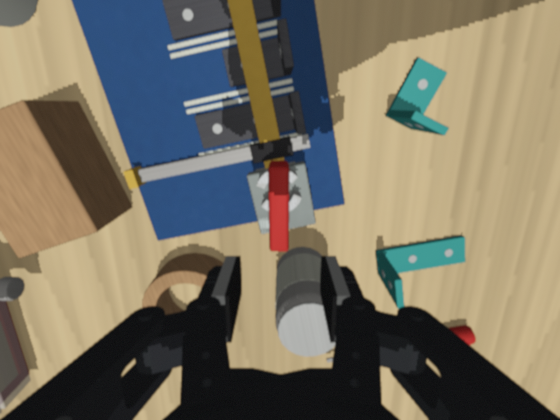

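View pics/s5.png

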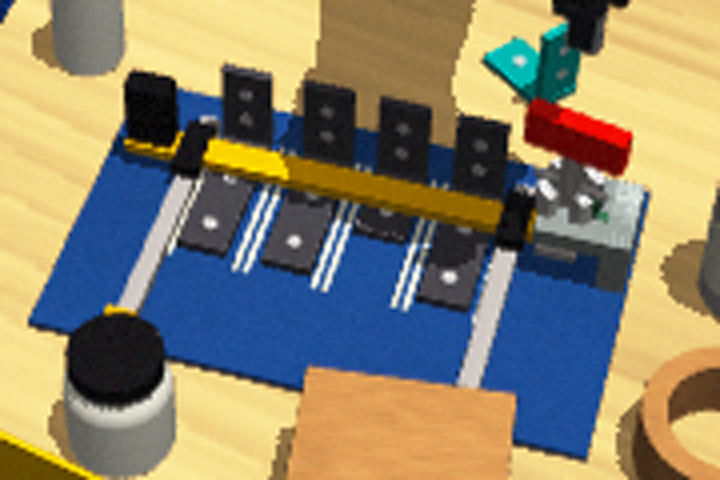

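The handle now lies along the rack's y with the green notch behind it, so the plunger is parked. I'll check its height, then find the bottle and the bar handle.

```bash
python3 - <<'E'
from h import *
v=np.load('rack.npy')
def rk(w): return (Rz(-v[2])@(np.array(w)-[v[0],v[1],0])).round(4)
def wd(p): return Rz(v[2])@(np.array(p)/1000)+[v[0],v[1],0]
P=[]
for n,(x0,y0,x1,y1) in(('scene',(335,200,385,250)),('side',(265,250,320,300))):
    im=imaging.camera(n);cv2.imwrite(f'pics/{n}6.png',im);h=cv2.cvtColor(im,cv2.COLOR_BGR2HSV);m=cv2.inRange(h,(0,150,60),(6,255,255))|cv2.inRange(h,(174,150,60),(180,255,255))
    k=m[y0:y1,x0:x1];M=cv2.moments(k,True);print(n,M['m00'],M['m10']/M['m00']+x0,M['m01']/M['m00']+y0,[proj(n,wd((-15,150,108+d))).round(1).tolist() for d in(0,11,20)])
# flask cap: red
for n,(x0,y0,x1,y1) in(('scene',(225,160,248,182)),('side',(297,168,316,186))):
    im=cv2.imread(f'pics/{n}6.png');h=cv2.cvtColor(im,cv2.COLOR_BGR2HSV);m=cv2.inRange(h,(0,150,60),(6,255,255))|cv2.inRange(h,(174,150,60),(180,255,255))
    k=m[y0:y1,x0:x1];M=cv2.moments(k,True);c=(M['m10']/M['m00']+x0,M['m01']/M['m00']+y0);w=ray(n,c,.152)[0];print('flask',c,w.round(3),rk(w))
# handle top centre
print('bar h',rk(ray('scene',(150/4-.4+215,78/4+195),.086)[0]),[proj(n,wd((-15,-142,86))) for n in('scene','side')])
im=cv2.imread('pics/side6.png')[185:245,250:330];cv2.imwrite('pics/sd6.png',cv2.resize(im,None,fx=8,fy=8,interpolation=2))
im=cv2.imread('pics/scene6.png')[190:250,220:300];cv2.imwrite('pics/sc6.png',cv2.resize(im,None,fx=8,fy=8,interpolation=2))
E
```

```text
scene 297.0 359.1447811447811 228.6161616161616 [[[358.8, 232.0]], [[359.2, 229.1]], [[359.5, 226.8]]]
side 153.0 286.33986928104576 269.3267973856209 [[[286.0, 273.0]], [[286.1, 270.2]], [[286.1, 267.8]]]
flask (233.84285714285716, 170.04285714285714) [ 0.467 -0.216  0.152] [-0.1056 -0.2305  0.152 ]
flask (308.3333333333333, 176.16666666666666) [ 0.459 -0.219  0.152] [-0.1135 -0.2312  0.152 ]
bar h [-0.0148 -0.1472  0.086 ] [array([[253.90426398, 214.82713116]]), array([[279.62498963, 209.86059846]])]
```

View pics/sd6.png

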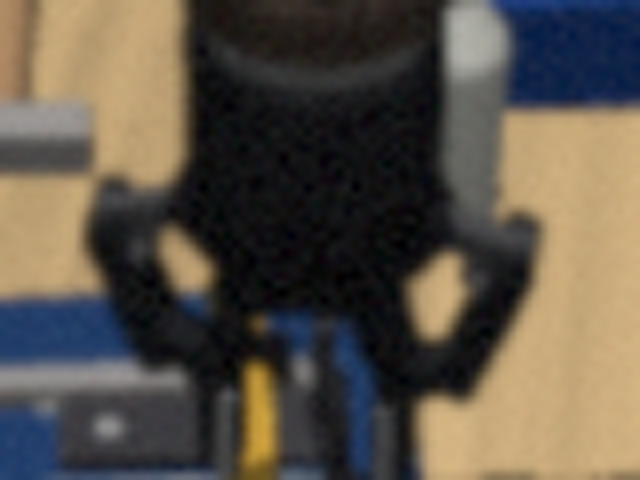

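View pics/sc6.png

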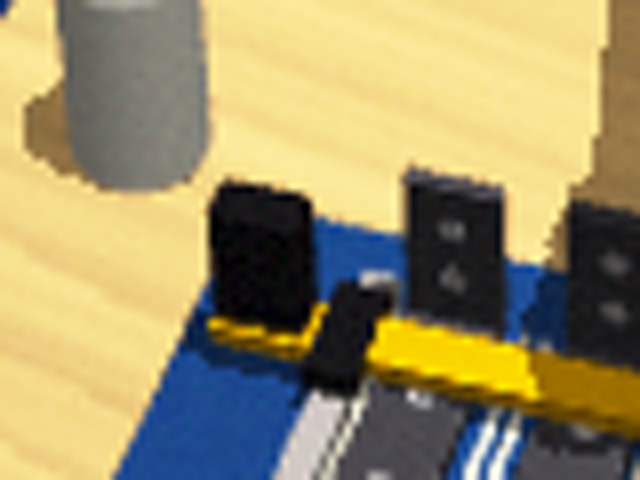

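```bash
cat >> h.py <<'E'
v=np.load('rack.npy')
def rk(w): return (Rz(-v[2])@(np.array(w)-[v[0],v[1],0])).round(4)
def wd(p): return Rz(v[2])@(np.array(p)/1000)+[v[0],v[1],0]
def go(w):
    o=bot.get_obs();y=np.radians(o['tcp_rot'][2]);d=np.array(w)-o['ee_pos']
    print('tcp',o['ee_pos'].round(4),o['tcp_rot'].round(2),'rack',rk(o['ee_pos']),'tool d cm',(100*np.array([np.cos(y)*d[0]+np.sin(y)*d[1],np.sin(y)*d[0]-np.cos(y)*d[1],-d[2]])).round(2))
E
python3 -c "
from h import *
w=wd((-15,-146,51));print(w);go(w)"
```

```text
[ 0.53882383 -0.11560674  0.051     ]
tcp [0.477  0.1745 0.2151] [179.48  -0.2  -90.17] rack [-0.0184  0.1506  0.2151] tool d cm [29.   -6.27 16.41]
```

Call:
servo_tool([
  [[0,0,0,2.9,-0.63,-0.2,5.5],[0,0,0,2.9,-0.63,0,5.5],[0,0,0,2.9,-0.63,0,5.5],[0,0,0,2.9,-0.63,0,5.5],[0,0,0,2.9,-0.63,0,5.5],[0,0,0,2.9,-0.63,0,5.5],[0,0,0,2.9,-0.63,0,5.5],[0,0,0,2.9,-0.63,0,5.5],[0,0,-0.1,2.9,-0.63,0,5.5],[0,0,-0.1,2,-0.3,0,5.5],[0,0,0,0,0,0,5.5]],
])

```text
time: 7.38
ee_pos: [0.5347, -0.1175, 0.1995]
tcp_rot: [178.1, 0.2, -77.9]
wrist_force: [0.5, -0.4, -0.6]
opening: 0.0549
```

```bash
python3 - <<'E'
from h import *
im=imaging.camera('wrist');cv2.imwrite('pics/w7.png',im)
w=wd((-15,-146,51));go(w); print(proj('wrist',wd((-15,-146,86))),bot.get_obs()['q'].round(0))
E
```

```text
tcp [ 0.5343 -0.1162  0.1993] [178.11   0.26 -78.18] rack [-0.0196 -0.1457  0.1993] tool d cm [ 0.03 -0.46 14.83]
[[269.99891787 202.75701406]] [ -12.    6.    7.   93.   -1. -114.]
```

View pics/w7.png

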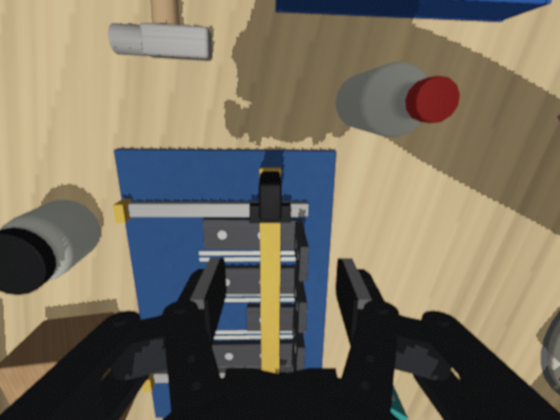

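```bash
python3 - <<'E'
from h import *
a=cv2.imread('pics/w7.png')[150:240,230:310];a=cv2.convertScaleAbs(a,alpha=2,beta=20);cv2.imwrite('pics/w7c.png',cv2.resize(a,None,fx=6,fy=6,interpolation=2))
for y in (-120,-130,-146,-163): print(y,proj('wrist',wd((-15,y,86))),proj('wrist',wd((-15,y,30))))
E
```

```text
-120 [[270.07232157 230.88923251]] [[269.96419646 210.2710402 ]]
-130 [[270.0446143  220.27032835]] [[269.93994171 201.177945  ]]
-146 [[269.99891787 202.75701406]] [[269.90013669 186.25505777]]
-163 [[269.94842924 183.40707753]] [[269.85644061 169.87341583]]
```

View pics/w7c.png

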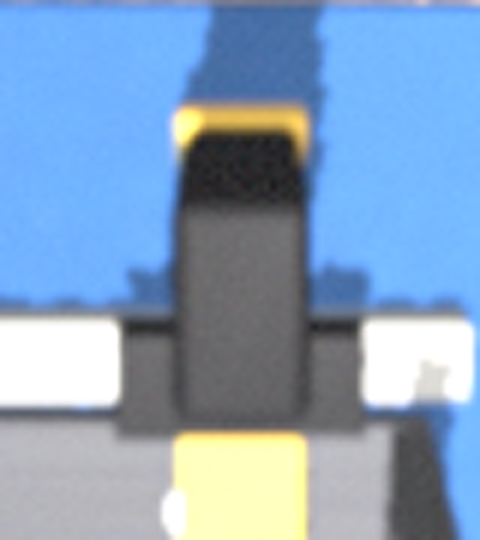

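Call:
servo_tool([
  [[0.033,0,0,0.1,-0.46,0,5.5],[0,0,0,0,0,2.8,5.5],[0,0,0,0,0,2.8,5.5],[0,0,0,0,0,2.8,5.5],[0,0,0,0,0,1.5,5.5],[0,0,0,0,0,0,5.5]],
])

```text
time: 7.93
ee_pos: [0.5363, -0.1105, 0.0923]
tcp_rot: [179.9, 0.5, -78.9]
wrist_force: [-1.1, -1.5, 0.3]
opening: 0.0552
```

```bash
python3 - <<'E'
from h import *
im=imaging.camera('wrist');cv2.imwrite('pics/w8.png',im)
w=wd((-15,-147,51));go(w)
E
```

```text
tcp [ 0.5365 -0.1105  0.0936] [179.88   0.46 -78.89] rack [-0.0163 -0.1405  0.0936] tool d cm [ 0.65 -0.13  4.26]
```

View pics/w8.png

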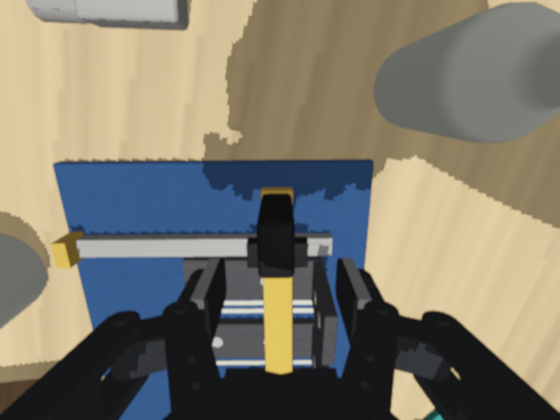

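Call:
servo_tool([
  [[0,0,0,0.65,-0.13,1.5,5.5],[0,0,0,0,0,1.5,5.5],[0,0,0,0,0,0.9,5.5],[0,0,0,0,0,0,4],[0,0,0,0,0,0,3],[0,0,0,0,0,0,1.5],[0,0,0,0,0,0,1.5],[0,0,0,0,0,0,1.5]],
], force=40)

```text
time: 8.65
ee_pos: [0.5407, -0.1134, 0.0594]
tcp_rot: [-179.9, 0.4, -79.0]
wrist_force: [2.3, -1.5, -8.2]
opening: 0.0195
```

Call:
servo_tool([
  [[0,0,0,0,-1.2,0,1.5],[0,0,0,0,-1.5,0,1.5],[0,0,0,0,-1.5,0,1.5],[0,0,0,0,-1.5,0,1.5],[0,0,0,0,-1.5,0,1.5],[0,0,0,0,0,0,1.5]],
])

```text
time: 9.15
ee_pos: [0.6103, -0.0992, 0.0593]
tcp_rot: [179.7, 0.5, -79.0]
wrist_force: [3.1, -0.6, -4.5]
opening: 0.0196
```

```bash
python3 - <<'E'
from h import *
w=wd((95,-146,58));go(w);print(bot.get_obs()['wrist_force'])
E
```

```text
tcp [ 0.6103 -0.0992  0.0593] [179.74   0.45 -79.  ] rack [ 0.0583 -0.144   0.0593] tool d cm [ 0.17 -3.68  0.13]
[ 3.09552126 -0.58240717 -4.53390305]
```

```bash
python3 - <<'E'
from h import *
for n,uv in(('scene',(244.5,283)),('side',(207,224))): print(rk(ray(n,uv,.09)[0]))
E
```

```text
[ 0.2164 -0.0859  0.09  ]
[ 0.2106 -0.0788  0.09  ]
```

Call:
servo_tool([
  [[0,0,0,0,-1.2,0,1.5],[0,0,0,0,-1.2,0,1.5],[0,0,0,0,-0.8,0,1.5],[0,0,0,0,0,0,1.5]],
])

```text
time: 9.48
ee_pos: [0.6409, -0.093, 0.0593]
tcp_rot: [179.6, 0.5, -79.0]
wrist_force: [2.8, 0.9, -6.5]
opening: 0.0193
```

Call:
servo_tool([
  [[0,0,0,0,-0.6,0,1.5],[0,0,0,0,-0.4,0,1.5],[0,0,0,0,-0.2,0,1.5],[0,0,0,0,0,0,1.5]],
])

```text
time: 9.82
ee_pos: [0.6456, -0.092, 0.0594]
tcp_rot: [178.8, 0.6, -79.1]
wrist_force: [2.7, 1.6, -8.3]
opening: 0.0191
```

Call:
servo_tool([
  [[0,0,0,0,-0.6,0,1.5],[0,0,0,0,-0.4,0,1.5],[0,0,0,0,0,0,1.5]],
])

```text
time: 10.07
ee_pos: [0.6451, -0.0921, 0.0593]
tcp_rot: [177.6, 0.7, -79.3]
wrist_force: [4.0, 2.3, -9.1]
opening: 0.019
```

Call:
servo_tool([
  [[0,0,0,0,0,0,3],[0,0,0,0,0,0,4.5],[0,0,0,0,0,0,4.5],[0,0,0,0,0,0,4.5],[0.02,0,0,0,0,-2,4.5],[0.02,0,0,0,0,-3,4.5],[0,0,0,0,0,-3,4.5],[0,0,0,0,0,-4,4.5],[0,0,0,0,0,-4,4.5],[0,0,0,0,0,0,4.5]],
])

```text
time: 10.9
ee_pos: [0.6454, -0.0936, 0.2343]
tcp_rot: [-179.4, 0.6, -79.3]
wrist_force: [0.5, -1.0, 1.4]
opening: 0.0449
```

```bash
python3 - <<'E'
from h import *
im=imaging.camera('wrist');cv2.imwrite('pics/w9.png',im)
go(wd((-45,28,60)))
im=imaging.camera('scene')[195:315,215:395];cv2.imwrite('pics/s9.png',cv2.resize(im,None,fx=4,fy=4,interpolation=2))
for x in(80,85,95): print(x,proj('wrist',wd((x,-147,86))))
E
```

```text
tcp [ 0.6454 -0.0936  0.2315] [-179.49    0.61  -79.32] rack [ 0.0938 -0.1454  0.2315] tool d cm [-17.17  14.09  17.15]
80 [[294.74006852 190.77005229]]
85 [[289.41932503 190.82575066]]
95 [[278.78234393 190.93710025]]
```

View pics/w9.png

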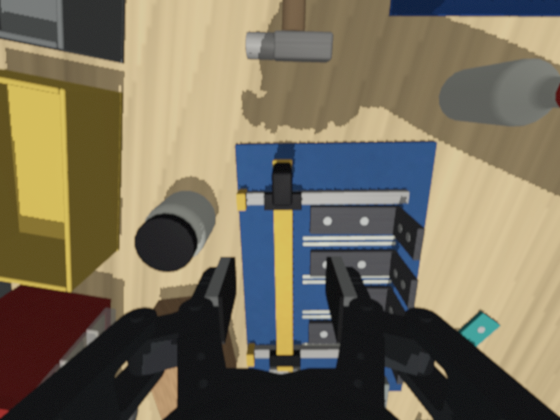

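View pics/s9.png

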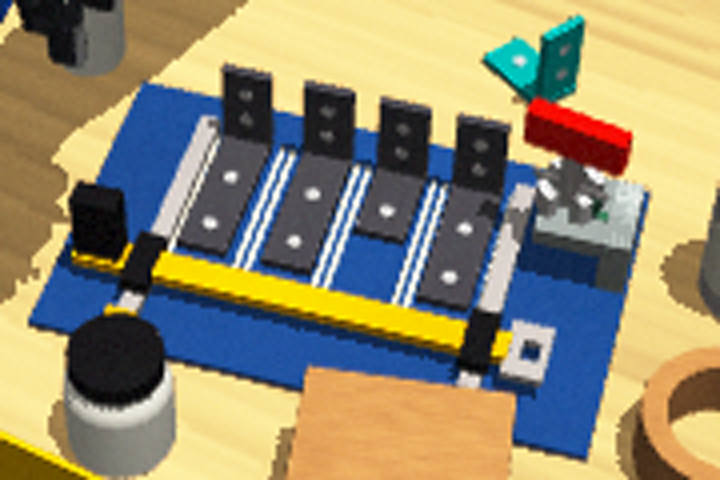

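The bar is back at the far end (clamps at (145,260) and (480,340), about 106 mm by measurement). The short foot, the only one ending at (385,240), is uncovered in the third bay (y=+28). Next I'll go over it.

Call:
servo_tool([
  [[0,0,0,-2.1,1.75,0,5],[0,0,0,-2.1,1.75,0,5],[0,0,0,-2.1,1.75,0,5],[0,0,0,-2.1,1.75,0,5],[0,0,0,-2.1,1.75,0,5],[0,0,0,-2.1,1.75,0,5],[0,0,0,-2.1,1.75,0,5],[0,0,0,-2.1,1.75,0,5],[0,0,0,0,0,0,5]],
])

```text
time: 11.75
ee_pos: [0.4659, 0.0499, 0.2225]
tcp_rot: [179.9, 0.9, -79.5]
wrist_force: [-0.7, -0.4, -0.4]
opening: 0.0503
```

```bash
python3 - <<'E'
from h import *
im=imaging.camera('wrist');cv2.imwrite('pics/w10.png',im)
go(wd((-45,28,48)))
for p in((-45,10,83),(-45,46,83)): print(proj('wrist',wd(p)))
E
```

```text
tcp [0.4672 0.0491 0.2223] [179.97   0.85 -79.51] rack [-0.0528  0.0296  0.2223] tool d cm [ 0.15 -0.78 17.43]
[[270.84457782 172.71127232]]
[[271.80946569 209.89742362]]
```

View pics/w10.png

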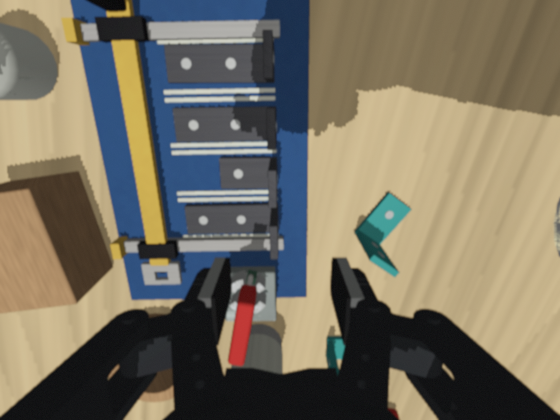

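```bash
python3 - <<'E'
from h import *
a=cv2.imread('pics/w10.png')[140:230,210:300];a=cv2.convertScaleAbs(a,alpha=2.2,beta=15);cv2.imwrite('pics/w10c.png',cv2.resize(a,None,fx=6,fy=6,interpolation=2))
E
```

```text
(no output)
```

View pics/w10c.png

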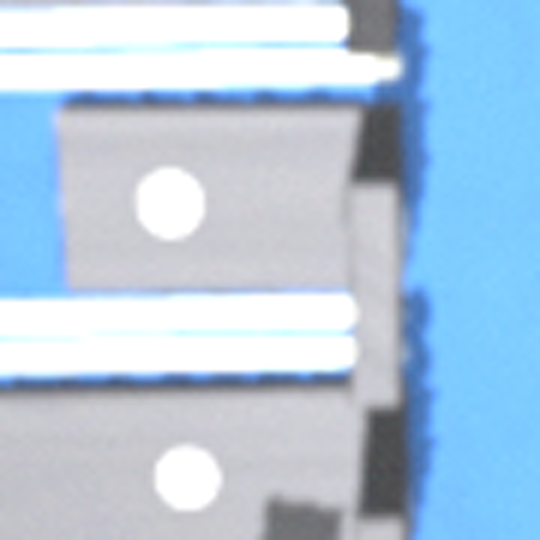

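The crop shows the dark short foot with a single hole and its end at (62,200), against the long neighbours above and below. Its leg top spans (355..400, 183..405), so this is the one.

```bash
python3 - <<'E'
from h import *
w=ray('wrist',(272.9,189),.083)[0];print(rk(w));w[2]=.048;go(w)
E
```

```text
[-0.0465  0.0254  0.083 ]
tcp [0.4672 0.0491 0.2223] [179.97   0.85 -79.51] rack [-0.0528  0.0296  0.2223] tool d cm [ 0.41 -0.63 17.43]
```

Call:
servo_tool([
  [[0,0.015,-0.015,0.4,-0.63,0,4.5],[0,0,0,0,0,3,4.5],[0,0,0,0,0,3,4.5],[0,0,0,0,0,2.5,4.5],[0,0,0,0,0,1,4.5],[0,0,0,0,0,0,4.5]],
])

```text
time: 12.3
ee_pos: [0.479, 0.0432, 0.1234]
tcp_rot: [-179.8, -0.3, -78.5]
wrist_force: [-0.3, 0.9, 0.0]
opening: 0.0452
```

```bash
python3 - <<'E'
from h import *
im=imaging.camera('wrist');cv2.imwrite('pics/w11.png',im)
go(wd((-46,26,48)))
E
```

```text
tcp [0.4792 0.0432 0.1242] [-179.78   -0.32  -78.47] rack [-0.0422  0.0215  0.1242] tool d cm [-0.45  0.38  7.62]
```

View pics/w11.png

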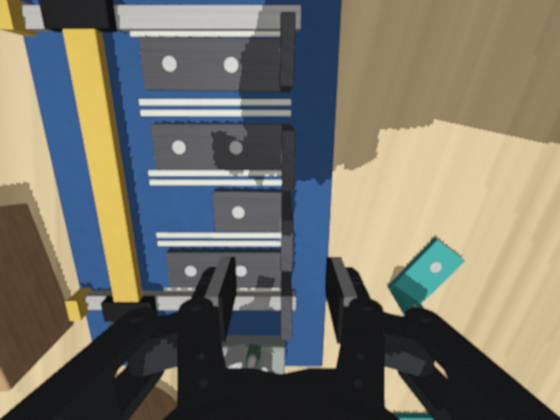

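```bash
python3 - <<'E'
from h import *
a=cv2.imread('pics/w11.png')[170:300,230:340];a=cv2.convertScaleAbs(a,alpha=2.2,beta=15);cv2.imwrite('pics/w11c.png',cv2.resize(a,None,fx=4.5,fy=4.5,interpolation=2))
for p in((-46,8,83),(-46,44,83)): print((proj('wrist',wd(p))-[230,170])*4.5)
E
```

```text
[[251.91581169 216.22554732]]
[[249.90105849 447.0714349 ]]
```

View pics/w11c.png

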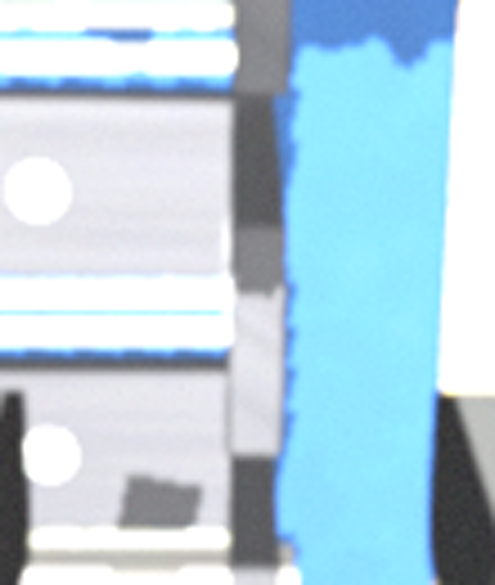

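Call:
servo_tool([
  [[0,0,0,-0.59,0.48,0,4.5],[0,0,0,0,0,1.5,4.5],[0,0,0,0,0,0,4.5]],
])

```text
time: 12.6
ee_pos: [0.475, 0.048, 0.1125]
tcp_rot: [-179.6, -0.4, -78.5]
wrist_force: [-0.8, 0.0, -0.1]
opening: 0.0449
```

```bash
python3 - <<'E'
from h import *
go(wd((-47,27.4,48)))
E
```

```text
tcp [0.475  0.048  0.1125] [-179.59   -0.37  -78.53] rack [-0.0453  0.027   0.1125] tool d cm [-0.05  0.17  6.45]
```

Call:
servo_tool([
  [[0,-0.005,0,-0.05,0.17,1.5,4.5],[0,0,0,0,0,1.5,4.5],[0,0,0,0,0,1.5,4.5],[0,0,0,0,0,1.5,4.5],[0,0,0,0,0,0,4.5]],
])

```text
time: 13.02
ee_pos: [0.4781, 0.0493, 0.0607]
tcp_rot: [-178.9, -0.1, -78.5]
wrist_force: [0.3, 1.0, 0.4]
opening: 0.045
```

```bash
python3 - <<'E'
from h import *
go(wd((-47,27.4,48)))
im=imaging.camera('wrist');cv2.imwrite('pics/w12.png',im)
E
```

```text
tcp [0.4781 0.0493 0.0607] [-1.7889e+02 -1.5000e-01 -7.8490e+01] rack [-0.0421  0.0276  0.0607] tool d cm [0.02 0.5  1.27]
```

View pics/w12.png

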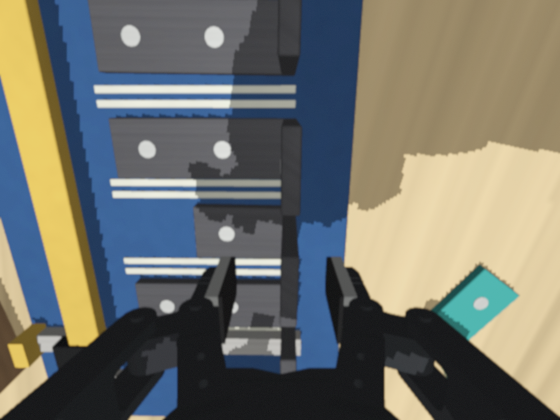

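Call:
servo_tool([
  [[-0.019,0,0,0,0.5,0.5,4.5],[0,0,0,0,0,0.5,4.5],[0,0,0,0,0,0,4],[0,0,0,0,0,0,2.5],[0,0,0,0,0,0,1.5],[0,0,0,0,0,0,0.4],[0,0,0,0,0,0,0.4],[0,0,0,0,0,0,0.4],[0,0,0,0,0,0,0.4]],
], force=60)

```text
time: 13.82
ee_pos: [0.476, 0.0486, 0.0578]
tcp_rot: [-179.6, -0.2, -78.5]
wrist_force: [0.6, -0.3, -0.8]
opening: 0.0068
```

```bash
python3 - <<'E'
from h import *
go(wd((-47,27.4,48)));print(bot.get_obs()['opening'])
im=imaging.camera('wrist');cv2.imwrite('pics/w13.png',im)
E
```

```text
tcp [0.476  0.0486 0.0578] [-179.62   -0.21  -78.49] rack [-0.0442  0.0274  0.0578] tool d cm [-0.    0.28  0.98]
0.006829006423714227
```

View pics/w13.png

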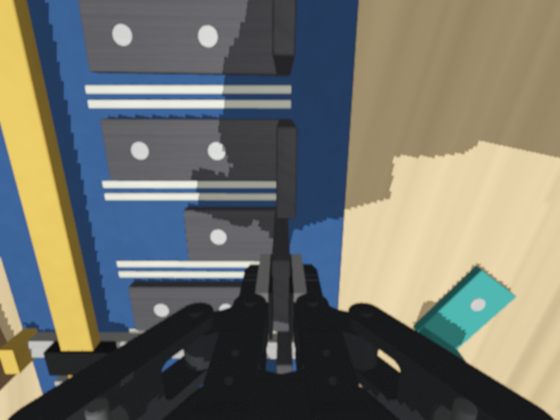

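Call:
servo_tool([
  [[0,0,0,0,0,-0.8,0.4],[0,0,0,0,0,-1.5,0.4],[0,0,0,0,0,-2,0.4],[0,0,0,0,0,-2.5,0.4],[0,0,0,0,0,-3,0.4],[0,0,0,0,0,-3,0.4],[0,0,0,0,0,-3,0.4],[0,0,0,0,0,-3,0.4],[0,0,0,0,0,-3,0.4],[0,0,0,0,0,-2,0.4],[0,0,0,0,0,0,0.4]],
])

```text
time: 14.78
ee_pos: [0.4701, 0.0488, 0.3066]
tcp_rot: [179.8, -0.1, -78.5]
wrist_force: [-0.2, 0.1, -3.9]
opening: 0.007
```

```bash
python3 - <<'E'
from h import *
im=imaging.camera('wrist');cv2.imwrite('pics/w14.png',im)
c=np.array([.4775,-.380,.06]);d=Rz(np.radians(10))@np.array([-.028,0,0])
go(c+d);print(bot.get_obs()['opening'],bot.get_obs()['wrist_force'],bot.get_obs()['q'].round(0))
E
```

```text
tcp [0.4701 0.0488 0.3047] [ 1.7977e+02 -1.4000e-01 -7.8490e+01] rack [-0.0499  0.0287  0.3047] tool d cm [42.09 10.63 24.47]
0.006933460293191863 [-0.10360792 -0.43965575 -4.02099447] [  6.  -3.  10. 104.  -0. -95.]
```

View pics/w14.png

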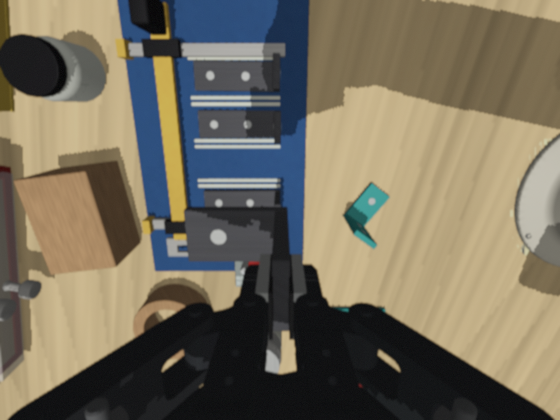

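Call:
servo_tool([
  [[0,0,0,1.5,0.4,0,0.4],[0,0,0,2.8,0.7,0,0.4],[0,0,0,3,0.76,-0.1,0.4],[0,0,0,3,0.76,-0.1,0.4],[0,0,0,3,0.76,-0.1,0.4],[0,0,0,3,0.76,-0.1,0.4],[0,0,0,3,0.76,-0.1,0.4],[0,0,0,3,0.76,-0.1,0.4],[0,0,0,3,0.76,-0.1,0.4],[0,0,0,3,0.76,-0.1,0.4],[0,0,0,3,0.76,-0.1,0.4],[0,0,0,2,0.5,0,0.4]],
])

```text
time: 15.83
ee_pos: [0.4497, -0.3045, 0.2908]
tcp_rot: [178.5, 0.7, -78.0]
wrist_force: [0.8, -0.7, -2.5]
opening: 0.007
```

```bash
python3 - <<'E'
from h import *
c=np.array([.4775,-.380,.06]);d=Rz(np.radians(10))@np.array([-.028,0,0])
go(c+d);print(bot.get_obs()['opening'],bot.get_obs()['wrist_force'],bot.get_obs()['q'].round(0))
E
```

```text
tcp [ 0.4497 -0.3045  0.2908] [178.47   0.72 -77.98] rack [-0.1397 -0.3136  0.2908] tool d cm [ 7.87  1.65 23.08]
0.006982167021251107 [ 0.82185502 -0.72588405 -2.52944001] [ -34.    8.   20.  104.   -1. -136.]
```

Call:
servo_tool([
  [[0.02,0.008,0,2.6,0.55,0,0.4],[0,0,0,2.6,0.55,0,0.4],[0,0,0,2,0.4,0,0.4],[0,0,0,0,0,0,0.4]],
])

```text
time: 16.17
ee_pos: [0.447, -0.3848, 0.2798]
tcp_rot: [179.2, 0.8, -78.2]
wrist_force: [0.0, 1.0, -4.8]
opening: 0.0072
```

```bash
python3 - <<'E'
from h import *
c=np.array([.4775,-.380,.06]);d=Rz(np.radians(10))@np.array([-.028,0,0])
im=imaging.camera('wrist');cv2.imwrite('pics/w15.png',im)
go(c+d);print(bot.get_obs()['q'].round(0))
im=imaging.camera('scene');cv2.imwrite('pics/s15.png',im)
E
```

```text
tcp [ 0.447  -0.3834  0.2795] [179.15   0.84 -78.2 ] rack [-0.1578 -0.3904  0.2795] tool d cm [ 0.21 -0.26 21.95]
[ -41.   13.   25.  103.   -0. -142.]
```

View pics/w15.png

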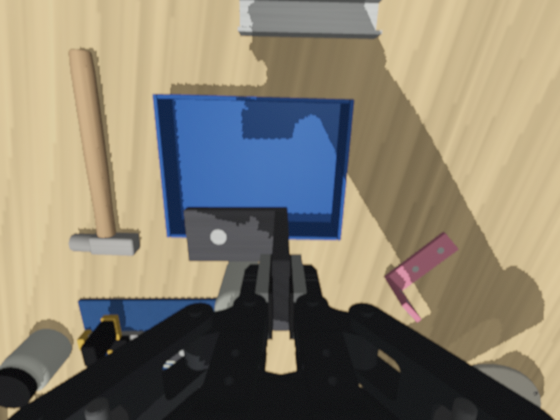

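View pics/s15.png

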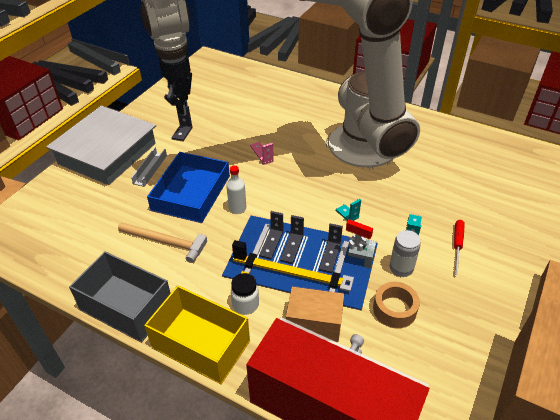

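```bash
python3 - <<'E'
from h import *
w=ray('wrist',[(154,96),(353,100),(340,239),(167,238)],.06);print(w.round(3),w.mean(0))
E
```

```text
[[ 0.595 -0.439  0.06 ]
 [ 0.383 -0.48   0.06 ]
 [ 0.352 -0.316  0.06 ]
 [ 0.566 -0.274  0.06 ]] [ 0.4740489  -0.37699151  0.06      ]
```

Call:
servo_tool([
  [[0.015,0.015,0,0,-0.1,1.5,0.4],[0,0,0,0,0,2.5,0.4],[0,0,0,0,0,2.5,0.4],[0,0,0,0,0,2.5,0.4],[0,0,0,0,0,2.5,0.4],[0,0,0,0,0,2.5,0.4],[0,0,0,0,0,2,0.4],[0,0,0,0,0,1,0.4],[0,0,0,0,0,0,0.4]],
])

```text
time: 17.02
ee_pos: [0.4473, -0.3693, 0.0988]
tcp_rot: [-180.0, 0.2, -77.7]
wrist_force: [0.1, 1.1, -3.9]
opening: 0.0069
```

```bash
python3 - <<'E'
from h import *
go([.447,-.381,.058])
im=imaging.camera('scene')[110:230,130:270];cv2.imwrite('pics/s16.png',cv2.resize(im,None,fx=5,fy=5,interpolation=2))
E
```

```text
tcp [ 0.4473 -0.3693  0.0988] [-179.98    0.23  -77.65] rack [-0.1547 -0.3766  0.0988] tool d cm [1.14 0.28 4.08]
```

View pics/s16.png

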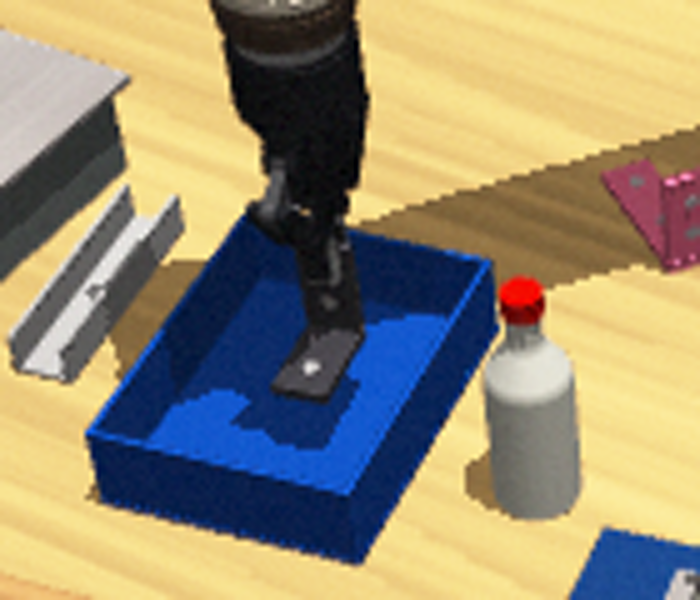

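Call:
servo_tool([
  [[0,0,0,0.9,0,1.2,0.4],[0,0,0,0,0,1,0.4],[0,0,0,0,0,0.8,0.4],[0,0,0,0,0,0.6,0.4],[0,0,0,0,0,0.3,0.4],[0,0,0,0,0,0,0.4]],
])

```text
time: 17.57
ee_pos: [0.4519, -0.3798, 0.0621]
tcp_rot: [-179.7, -0.1, -77.6]
wrist_force: [-0.2, -0.4, -4.0]
opening: 0.0067
```

Call:
servo_tool([
  [[0,0,0,0,0,0.4,0.4],[0,0,0,0,0,0.3,0.4],[0,0,0,0,0,0.2,0.4],[0,0,0,0,0,0,0.4]],
])

```text
time: 17.9
ee_pos: [0.4527, -0.3805, 0.0554]
tcp_rot: [-179.6, -0.3, -77.6]
wrist_force: [0.1, 0.8, -4.2]
opening: 0.0065
```

Call:
servo_tool([
  [[0,0,0,0,0,0.2,0.4],[0,0,0,0,0,0.2,0.4],[0,0,0,0,0,0,0.4]],
])

```text
time: 18.15
ee_pos: [0.4534, -0.381, 0.0555]
tcp_rot: [-179.4, -0.5, -77.6]
wrist_force: [0.6, -0.3, -3.2]
opening: 0.0067
```

Call:
servo_tool([
  [[0,0,0,0,0,0,1.5],[0,0,0,0,0,0,3],[0,0,0,0,0,0,4.5],[0,0,0,0,0,0,4.5],[0,0,0,0,0,0,4.5],[0,0,0,0,0,-1,4.5],[0,0,0,0,0,-2,4.5],[0,0,0,0,0,-3,4.5],[0,0,0,0,0,-4,4.5],[0,0,0,0,0,-4,4.5],[0,0,0,0,0,-4,4.5],[0,0,0,0,0,0,4.5]],
])

```text
time: 19.15
ee_pos: [0.4497, -0.3786, 0.2446]
tcp_rot: [-179.5, -0.3, -77.6]
wrist_force: [1.3, -0.8, 0.8]
opening: 0.0454
```

```bash
python3 - <<'E'
from h import *
go([.447,-.381,.058])
im=imaging.camera('wrist');cv2.imwrite('pics/w17.png',im)
im=imaging.camera('scene');cv2.imwrite('pics/s17.png',cv2.resize(im[120:320,130:430],None,fx=2.6,fy=2.6,interpolation=2))
n='scene';h=cv2.cvtColor(im,cv2.COLOR_BGR2HSV);m=(cv2.inRange(h,(0,150,60),(6,255,255))|cv2.inRange(h,(174,150,60),(180,255,255)))[200:250,335:385];M=cv2.moments(m,True);print(M['m10']/M['m00']+335,M['m01']/M['m00']+200)
E
```

```text
tcp [ 0.4497 -0.3786  0.2446] [-179.5    -0.35  -77.62] rack [-0.1542 -0.3862  0.2446] tool d cm [ 0.18  0.31 18.66]
359.0466666666667 228.6
```

View pics/w17.png

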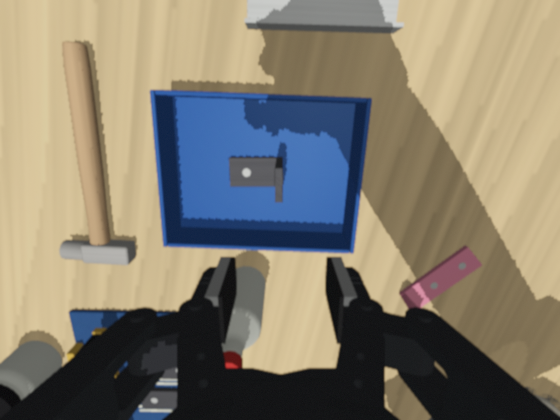

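View pics/s17.png

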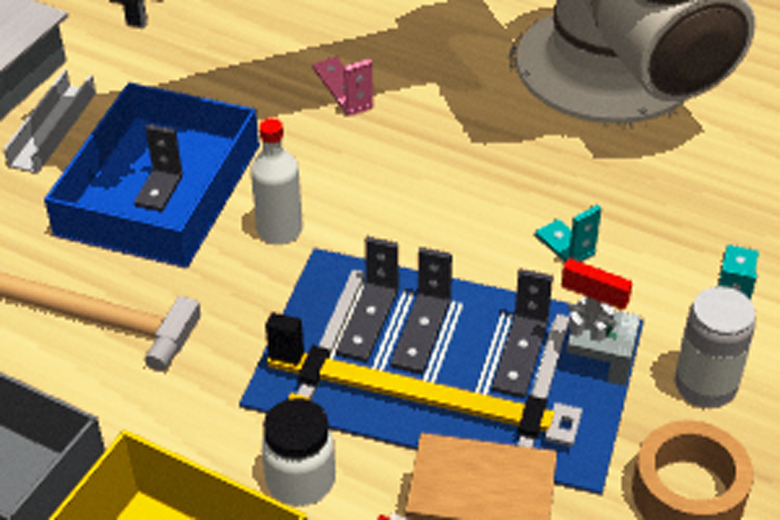

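```bash
python3 - <<'E'
from h import *
print(rk(ray('scene',((284)/2.6+130,320/2.6+120),.086)[0]),[proj('scene',wd((x,-147,86))).round(1).tolist() for x in (80,95)])
print(bot.job_done())
E
```

```text
[ 0.0944 -0.1449  0.086 ] [[[240.4, 239.0]], [[238.4, 243.1]]]
the job is handed in; nothing more can be done
None
```

I did the whole job and handed it in at about 19 s of the 58 s allowed. No verdict is reported, so this rests on my own last checks.

- **Plunger:** I pulled the handle up about 22 mm, turned it about 79° counter-clockwise and let go in the green notch. By image it sits about 11–12 mm up, and the red handle's position in the last scene picture was unchanged.
- **Keeper bar:** I slid it back to its stop. The tool travelled about 107 mm, the wrist image gave about 106 mm and the scene image about 109 mm. These differ by about 3 mm, but all are above the 95 mm needed.
- **Short bracket:** It was the one in the bay at y +28, confirmed in an enlarged crop. It now stands upright near the middle of the blue tote, and I released it there.
- **Everything else:** In the last pictures the three good brackets stand in their bays and the bottle, can and jar are upright. I saw nothing shifted, though I did not measure the bystanders. The gripper was about 0.24 m above the bench, touching nothing.

No check failed.

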